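Check a turned spindle for run-out in V-blocks

TASK

On the bench are two V-block stations, each with a turned wooden spindle under a dial indicator. At the one whose spindle ends in a round ball, push the indicator all the way down to its stop so that its sprung plunger bears on the wood; then, with it still down, swing the spindle's steel cross bar over from the side it leans to until it leans about 45 degrees to the other side, so that the dial shows the run-out. Leave the indicator down and the spindle turned, and do not touch the other station, whose spindle ends in a square block.

Things in the scene. Friction and masses are not known exactly. Their poses are not given: they have to be found in the camera images.
- ball_station: Station to use, fixed: 160 x 170 mm steel base, two V-blocks, spindle along y, its axis 75 mm above the bench; its end at y = -106 mm is a 48 mm wooden ball. Origin: on the bench under the spindle's middle and the indicator; z up. Radial steel cross bar, 12 mm thick, on a 40 mm hub at y = +130 mm, with an 18 mm ball knob centred 76 mm from the spindle's axis. 202 mm tall column at x = -80, y = 0.
- indicator (a joint): Slide down (m) of the dial indicator above the station's origin: 0 up, 0.050 at its stop; starts at 0 to 0.015. Round press pad on its top, 32 mm across, pad top 225 mm above the bench at 0 (175 mm at the stop); dial 54 mm, faces +x. Pushing takes 5 to 8 N; it stays where left. From about 0.036 the sprung plunger bears on the spindle, pressed in 11 to 15 mm at the stop.
- spindle (a joint): Turn (rad) of the ball-ended spindle about the station's y: 0 with the cross bar upright, negative leaning to the station's -x (column) side, positive to +x; stops at -1.15 and +1.15. Starts at -0.65 to -0.35. It turns in place in the V-blocks (about 2 N at the bar) and stays where left. The wood under the plunger is 2 mm off centre.
- block_station: The other station, to be left alone: fixed, the same in form, sizes and axes, with its own spindle, cross bar and indicator, but its spindle ends at y = -106 mm in a 42 mm square wooden block instead of a ball. Origin: on the bench under the spindle's middle; z up.

How it is judged:
By the outcome, as a careful person would: the job done as asked, in the order asked, and still so for the second after the job is handed in, with the robot touching nothing.
It also fails if it takes over 40 s, if anything falls off the work surface, if the arm or the gripper's body presses on something with over 40 N, if the wrist force passes 120 N, or if a joint passes its speed limit or range.

ROBOT

A 7-joint arm with a two-finger parallel gripper is mounted at the origin on the work surface. World frame = base frame: x ahead of the robot, y to its left, z up, the work surface at z = 0. Lengths are in mm, angles in degrees, forces in N, time in s.
With the tool pointing down it reaches from about 400 to 900 mm from the base axis. Payload 5.5 kg.
Tool frame: the origin (TCP) lies on the centre line of the jaws, within the pads' length; the fingertips stand ctrl.tcp_to_tips ahead of it and the grasp point (between the pads) is the TCP (ctrl.tcp_to_tips is the distance from the TCP to the fingertips, in mm); z points along the fingers, y is the line along which they close (so a half turn about z gives the same grasp; the last joint's range is limited). The gripper opens to 92 mm and grips with 3 to 60 N. Pads are 19 mm wide; open, the fingers measure 130 mm over their backs; the gripper's body (75 mm by 190 mm) begins 47 mm behind the grasp point.
Start: joints at [87.044, 28.699, -24.465, 88.831, 12.651, 65.22, -12.049], TCP at [201.291, -618.047, 207.429] pointing down, gripper open.
Joint ranges: [-164.97, 164.97], [-17.58, 116.51], [-87.97, 89.64], [11.32, 138.91], [-80.73, 260.73], [10.89, 115.49], [-147.41, 147.41]. Speed limits (degrees/s): [147.25, 147.25, 180, 180, 180, 180, 180].

INTERFACE

Orientations are given as [roll, pitch, yaw] about the fixed x, y, z axes, in that order (R = Rz(yaw) Ry(pitch) Rx(roll)).
In Python, from rig import ctrl, gripper_open, clamp, kin, observe, imaging, job gives the robot as it stands. Calls block until the motion is done:
- ctrl.move_to(position, orientation): joint-space move of the TCP to a pose.
- ctrl.move_l(position, orientation=None, rate=150, stop_force=None): straight line of the TCP; orientation=None keeps the orientation; rate is the mean speed in mm/s. With stop_force (N) it stops when the force on the tool has changed by that much, and returns True; else False.
- ctrl.set_joints(angles): joint-space move.
- gripper_open() and clamp(squeeze=None): open the fingers fully, or close them until they stop; squeeze is the grip in N (None keeps the last).
- ctrl.pause(seconds).
- kin.ik(position, orientation): joint angles nearest the present ones, or None.
- observe(): the state.
- imaging.camera(name): name is "side" or "top" or "wrist"; returns a dict with "image" (400x640x3 uint8, blue, green, red), "depth" (400x640 float32, mm along the optical axis (not along the pixel's ray), 0 where there is no reading), "intrinsics" (3x3 intrinsics, pixels), "pose" (4x4, takes a point from camera to world coordinates); the wrist camera has in their place "hand_eye" (4x4, takes a point from camera to tool coordinates, whose origin is the TCP and whose axes are the flange's). Camera axes: x right, y up, looking along -z (the intrinsics and any distortion apply to the point x, -y, -z); pixel columns grow to the right and rows downward; lengths in mm; the calibration is good to about 2 mm. A picture is of the moment at which its call begins: read the wrist's pose just before it.
A pose or a line that the arm cannot do raises ctrl.Unreachable and nothing moves.
- job.job_done(): hands the job in; it is judged then, once.
The state is a dict: "time_s": time; "joint_positions": joint angles; "joint_vel": joint speeds; "tau": joint torques, N m; "tcp_pos": TCP position; "eef_rot": TCP orientation; "contact_force": force on the tool from outside, world axes, zero at the start; "torque": the same for the moment, N m; "grip_width": finger opening in mm; "finger_force": force on a finger pad.
Only numpy, scipy, OpenCV 4.12 (cv2) and the standard library are available. Lean on these libraries where they do the work, as an engineer would, in place of code of your own. Each camera call takes 0.05 s, during which the arm holds its last target. There are 200 camera calls.

## Working session

There is one attempt and no reset: what is moved stays moved. The work goes in short steps, each a Python script; the robot and the scene stay as the last script left them, time stands still between calls to the robot, and variables do not carry over. Pictures are saved under pics/ and viewed, at most 10 in all, crops included, and the job is handed in when it is done.

```bash
mkdir -p pics; ls; python3 - <<'E'
from rig import ctrl,imaging,observe
import cv2,numpy as np
for n in("top","side"):
    c=imaging.camera(n);cv2.imwrite(f"pics/{n}0.png",c["image"]);np.savez(f"{n}0.npz",**{k:v for k,v in c.items()})
    print(n,c["intrinsics"].tolist(),np.round(c["pose"],3).tolist(),c.keys())
s=observe();print(s["time_s"],s["tcp_pos"],s["eef_rot"],s["grip_width"],ctrl.tcp_to_tips)
E
```

```text
pics
top [[504.7507508182531, 0.0, 316.74442480539204], [0.0, 504.7507508182531, 198.8486882705528], [0.0, 0.0, 1.0]] [[0.023, 0.997, -0.076, 455.373], [-1.0, 0.023, 0.0, 4.244], [0.002, 0.076, 0.997, 914.779], [0.0, 0.0, 0.0, 1.0]] dict_keys(['image', 'depth', 'intrinsics', 'pose'])
side [[414.8880849516837, 0.0, 320.892965112162], [0.0, 414.8880849516837, 199.8103326331794], [0.0, 0.0, 1.0]] [[-0.818, 0.386, -0.427, 203.229], [-0.575, -0.577, 0.58, 452.177], [-0.023, 0.72, 0.693, 651.54], [0.0, 0.0, 0.0, 1.0]] dict_keys(['image', 'depth', 'intrinsics', 'pose'])
0.1 [ 201.00353547 -617.44123844  206.48195196] [-1.79898015e+02 -4.74514501e-03  1.80369694e+01] 91.7062406916698 19.0
```

View pics/top0.png

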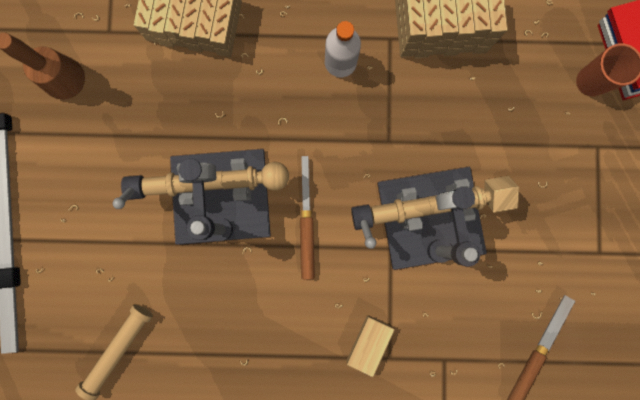

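View pics/side0.png

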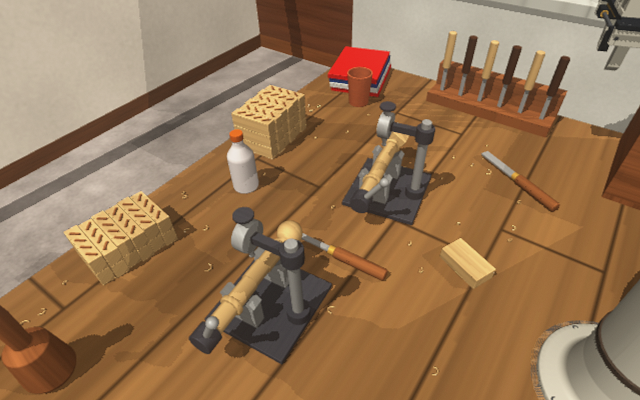

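The top view shows the ball station on the left: ball (274,176), pad (190,170), column (200,228), knob (118,203) leaning to -x. The block station is on the right, with its block at (503,195). The side view confirms this. Next I measure with depth and rays.

```bash
cat > h.py <<'E'
import numpy as np,cv2
def pts(c):
    K=c["intrinsics"];d=c["depth"];v,u=np.indices(d.shape)
    p=np.stack([(u-K[0,2])/K[0,0]*d,-(v-K[1,2])/K[1,1]*d,-d],-1)
    P=p@c["pose"][:3,:3].T+c["pose"][:3,3];P[d==0]=np.nan
    return P
def ray(c,u,v,z):
    K=c["intrinsics"];r=c["pose"][:3,:3]@np.array([(u-K[0,2])/K[0,0],-(v-K[1,2])/K[1,1],-1]);o=c["pose"][:3,3]
    return o+r*(z-o[2])/r[2]
E
python3 - <<'E'
from h import *
c=dict(np.load("top0.npz"));P=pts(c)
R=np.zeros(P.shape[:2],bool);R[140:255,95:300]=1
Z=P[...,2]
for lo,hi in((225,240),(205,235),(195,209),(170,195),(140,170),(110,140)):
    m=(R&(Z>lo)&(Z<hi)).astype(np.uint8)
    n,l,s,ce=cv2.connectedComponentsWithStats(m)
    for i in range(1,n):
        if s[i,4]>15: q=P[l==i];print(lo,hi,s[i].tolist(),ce[i].round(1),np.median(q,0).round(1),((q.max(0)+q.min(0))/2).round(1),np.ptp(q,axis=0).round(1))
for n,(u,v) in dict(ball=(274,176),knob=(118,203),col=(200,228),pad=(190,170)).items(): print(n,P[v,u].round(1))
# base top: dark, low
img=c["image"];m=(R&(img.max(-1)<75)&(Z<25)&(Z>3)).astype(np.uint8)
q=P[m>0];print(np.percentile(Z[m>0],[5,50,95]))
r=cv2.minAreaRect(np.argwhere(cv2.morphologyEx(m,cv2.MORPH_OPEN,np.ones((3,3))))[:,::-1].astype(np.float32));b=cv2.boxPoints(r);zb=np.median(Z[m>0])
B=np.array([ray(c,*x,zb) for x in b]);print(b.round(1).tolist(),B.round(1).tolist(),B.mean(0).round(1),np.linalg.norm(np.diff(B,axis=0),axis=1))
o=cv2.resize(img[130:260,90:310],None,fx=3.5,fy=3.5,interpolation=cv2.INTER_CUBIC);cv2.imwrite("pics/crop.png",o)
E
```

```text
205 235 [179, 158, 23, 23, 413] [189.7 169. ] [545.5 180.4 222. ] [545.7 180.6 221.2] [31.1 31.   8.6]
195 209 [197, 162, 12, 17, 114] [203.5 170.8] [546.  166.5 198.3] [547.2 167.5 199.8] [24.1 13.3  9.2]
195 209 [190, 220, 15, 14, 156] [197.  226.8] [466.1 172.2 201.3] [466.7 172.6 200.2] [18.5 18.7  9.2]
170 195 [178, 163, 38, 77, 982] [200.5 204.4] [497.7 172.3 184.8] [504.4 180.7 182.5] [110.8  53.5  24.9]
140 170 [112, 197, 13, 12, 116] [118.3 202.5] [501.2 304.7 150.3] [501.3 306.3 147.8] [16.8 17.8 13.9]
110 140 [120, 191, 11, 11, 69] [125.1 195.3] [514.2 304.2 123.1] [513.6 307.1 125. ] [17.2 12.3 28.5]
ball [553.3  74.4  98.1]
knob [500.2 304.4 152.3]
col [464.7 167.4 202.7]
pad [543.9 179.8 222.8]
[ 9.10072998 11.72334333 14.540981  ]
[[168.89999389648438, 157.0], [263.5, 149.5], [270.29998779296875, 236.1999969482422], [175.6999969482422, 243.6999969482422]] [[593.8, 272.5, 11.7], [611.4, 102.3, 11.7], [455.4, 85.2, 11.7], [438.3, 253.2, 11.7]] [524.7 178.3  11.7] [171.10763802 156.88988137 168.8921782 ]
```

View pics/crop.png

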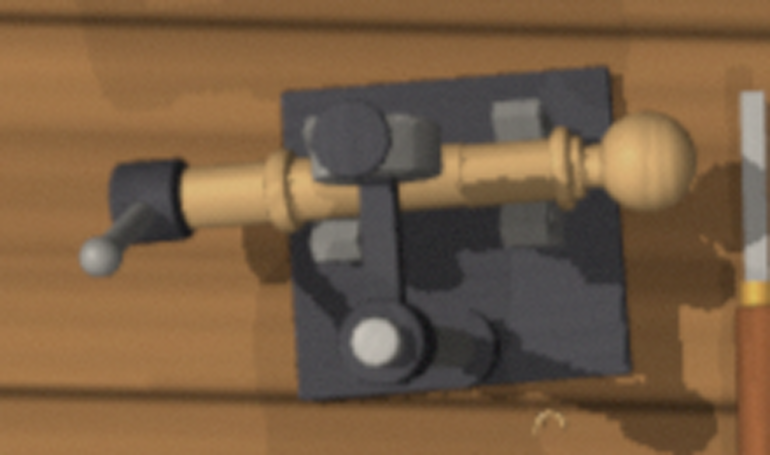

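The measurements agree. Pad top is at (545.5, 180.4, 222.5), so the slide is at about 2.5 mm. The column direction and the base edge both give a station yaw of 5.8°. The ball and knob sit where predicted, with the bar at about -0.42 rad. Now I press.

```bash
cat >> h.py <<'E'
O=np.array([545.6,180.5,0]);a=np.radians(5.8)
A=np.array([[np.cos(a),-np.sin(a),0],[np.sin(a),np.cos(a),0],[0,0,1]])
W=lambda x,y,z:(O+A@np.array([x,y,z])).tolist()   # station -> world
E
python3 - <<'E'
from h import *
from rig import ctrl,kin,clamp,observe,imaging
j=np.array(observe()["joint_positions"])
best=min(((np.abs(np.array(q)-j).max(),y) for y in(95.8,-84.2) for q in[kin.ik(W(0,0,300),[180,0,y])] if q is not None))
print(best);y=best[1];r=[180,0,y]
clamp(10)
p=observe()["tcp_pos"];ctrl.move_l([p[0],p[1],330])
ctrl.move_to(W(0,0,300),r)
ctrl.move_l(W(0,0,250))
f0=observe()["contact_force"]
hit=ctrl.move_l(W(0,0,219+3),rate=40,stop_force=3.5); s=observe();print(hit,s["tcp_pos"],s["contact_force"]-f0,s["time_s"])
hit=ctrl.move_l(W(0,0,186),rate=20,stop_force=30); s=observe();print(hit,s["tcp_pos"],s["contact_force"]-f0,s["time_s"],s["grip_width"])
c=imaging.camera("side");cv2.imwrite("pics/side1.png",cv2.resize(c["image"][130:380,150:400],None,fx=2.2,fy=2.2))
E
```

```text
(np.float64(56.230237319005276), 95.8)
False [545.65982214 180.67534785 222.13931156] [-0.21255249 -0.71455189 -1.08279997] 6.8833
False [545.62967037 180.50967132 186.06048692] [-0.39617902 -1.42764047  3.29649094] 8.8333 0.4729064880415477
```

View pics/side1.png

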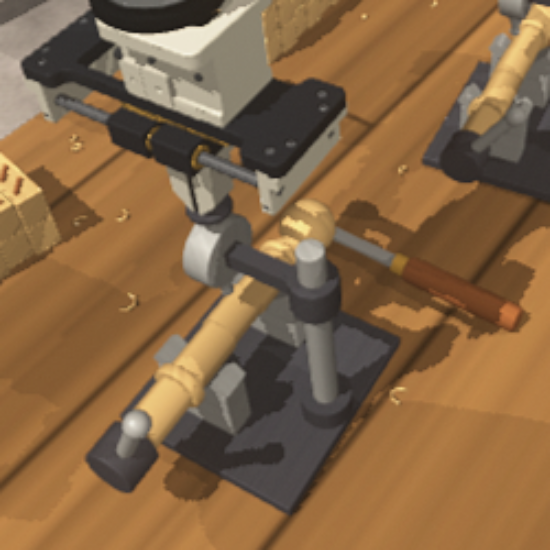

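The view shows the finger on the pad and the collar slid well down the column. The force hasn't risen at a stop yet, so I press on gently until it does.

```bash
python3 - <<'E'
from h import *
from rig import ctrl,observe,imaging
s=observe();print(s["contact_force"])
c=imaging.camera("side");P=pts(c);np.savez("side1.npz",**c)
q=A.T@(P.reshape(-1,3)-O).T;q=q.T
for n,x0,x1,y0,y1 in(("arm",-60,-35,-8,8),("collar/col",-95,-65,-20,20),("pad rim",-17,17,-17,17)):
    m=(q[:,0]>x0)&(q[:,0]<x1)&(abs(q[:,1])<y1)&(q[:,2]>90)&(q[:,2]<230);z=q[m,2];print(n,m.sum(),np.percentile(z,[5,50,95,99]).round(1),np.histogram(z,range(90,235,10))[0])
hit=ctrl.move_l(W(0,0,176),rate=12,stop_force=25); s=observe();print(hit,s["tcp_pos"],s["contact_force"],s["time_s"])
E
```

```text
[-1.23580096 -1.73917687  4.41323612]
arm 179 [155.8 166.8 168.1 168.7] [  0   0   0   0   0   0  29 150   0   0   0   0   0   0]
collar/col 833 [ 99.6 174.3 203.3 203.9] [ 45  46  46  47  21  20  67  68 224  57  66 126   0   0]
pad rim 949 [ 91.5 182.7 225.8 229.2] [179   0  24   4  14  28  30  81  71 178   4 155  59 122]
False [545.60414256 180.47771623 175.8868166 ] [-0.3684506  -0.30011097  3.13164475] 9.9167
```

```bash
python3 - <<'E'
from h import *
from rig import ctrl,observe,imaging
c0=dict(np.load("side0.npz"));c1=dict(np.load("side1.npz"));c=imaging.camera("side")
for k in(c0,c1,c):
    q=((pts(k).reshape(-1,3)-O)@A)
    m=(q[:,0]>-60)&(q[:,0]<-35)&(abs(q[:,1])<8)&(q[:,2]>120)&(q[:,2]<230);print(np.percentile(q[m,2],[50,95]))
cv2.imwrite("pics/side2.png",cv2.resize(c["image"][180:330,180:340],None,fx=4,fy=4,interpolation=cv2.INTER_CUBIC))
E
```

```text
[184.36670573 185.79173361]
[166.77817902 168.07553629]
[156.38957371 158.20962374]
```

View pics/side2.png

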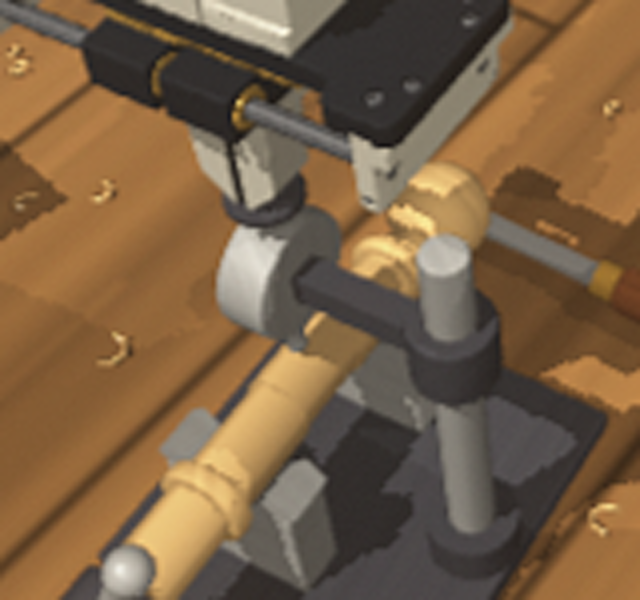

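The finger is bearing on the pad. But the arm has dropped only 28 mm, so the fingertips sit higher than the nominal TCP offset implies. A jaw bracket also hangs near the column. I measure both before going further.

```bash
python3 - <<'E'
from h import *
from rig import ctrl,observe,imaging,kin
s=observe();print(s["tcp_pos"],s["eef_rot"],s["grip_width"],s["finger_force"],s["contact_force"],s["joint_positions"])
c=imaging.camera("side");P=(pts(c)-O)@A
for v,u in ((180+205//4,180+375//4),(180+195//4,180+385//4),(180+190//4,180+250//4),(180+205//4,180+240//4),(180+215//4,180+265//4),(180+100//4,180+450//4),(180+245//4,180+445//4),(180+330//4,180+350//4//1)): print(v,u,P[v,u].round(1))
m=(P[...,2]>182)&(abs(P[...,1])<60)&(abs(P[...,0])<120)
for x in range(-110,110,10):
    k=m&(P[...,0]>=x)&(P[...,0]<x+10)
    if k.sum()>3: print(x,k.sum(),np.percentile(P[k][:,2],[1,10,50,99]).round(0))
r=s["eef_rot"]
for y in(5.8,-174.2):
    q=kin.ik(W(0,0,200),[180,0,y]);print(y,q)
E
```

```text
[545.63326726 180.47218681 175.90013232] [ 1.79998290e+02 -3.08692400e-03  9.57986773e+01] 0.498156423173546 1.4880510164948646 [-0.52829094 -1.39505487  2.95380575] [ 27.13253374  38.40713328 -68.03311974 100.88818695  38.4489479
  67.89649914 -46.46429092]
231 273 [-84.1  37.  266. ]
228 276 [-85.5  32.1 267.5]
227 242 [ -5.3  11.4 207.8]
231 240 [ -0.3  12.3 197.3]
233 246 [ -9.9  10.7 196.4]
205 292 [-85.1  -6.9 273.7]
241 291 [-80.3  -2.6 203.8]
262 267 [ -9.4 -22.8  88.6]
-100 461 [195. 288. 300. 306.]
-90 844 [184. 200. 276. 306.]
-80 459 [186. 203. 305. 306.]
-70 298 [276. 279. 305. 306.]
-60 336 [276. 280. 305. 526.]
-50 1789 [278. 309. 347. 528.]
-40 4555 [279. 363. 452. 530.]
-30 2868 [267. 312. 438. 531.]
-20 2407 [195. 246. 437. 533.]
-10 1587 [195. 278. 425. 533.]
0 1143 [196. 270. 398. 518.]
10 784 [209. 277. 394. 519.]
20 279 [268. 278. 301. 519.]
30 78 [268. 278. 301. 381.]
40 89 [275. 278. 299. 306.]
50 90 [274. 278. 299. 306.]
60 251 [276. 280. 301. 306.]
70 393 [264. 269. 293. 306.]
80 405 [263. 268. 301. 306.]
90 108 [287. 303. 305. 307.]
5.8 [  16.44626029   27.03307618  -49.04624158   99.85163264   22.55054702
   63.51802624 -123.98930998]
-174.2 [ 32.89301599  51.15876808 -86.33392231  99.43392047  51.85239812
  81.26131857  33.5787268 ]
```

The bracket bottom (263) is 68 mm above the tips (195), which matches the gripper geometry. So the real tool sits about 38 mm higher than the reported TCP: tip z ≈ reported TCP + 19. At the stop the bracket will be at 243, clear of the 202 mm column. I continue down.

```bash
python3 - <<'E'
from h import *
from rig import ctrl,observe,imaging
hit=ctrl.move_l(W(0,0,147),rate=20,stop_force=22); s=observe();print(hit,s["tcp_pos"],s["contact_force"],s["time_s"])
c=imaging.camera("side");q=((pts(c).reshape(-1,3)-O)@A)
m=(q[:,0]>-60)&(q[:,0]<-35)&(abs(q[:,1])<8)&(q[:,2]>120)&(q[:,2]<230);print(np.percentile(q[m,2],[50,95]))
E
```

```text
True [545.60407467 180.48528616 156.02247466] [-2.2539767  -1.8513444   6.30772732] 11.0333
[136.63723399 138.45555129]
```

The indicator is at the stop: it has dropped 47.7 mm from 2.5 mm, the force rose, and the height is as predicted. Now the bar.

```bash
python3 - <<'E'
from h import *
from rig import ctrl,observe,imaging
ctrl.move_l(W(0,0,200),rate=120)
ctrl.move_l(W(-82,130,200),rate=200)
print(ctrl.move_l(W(-82,130,96.3),rate=120,stop_force=10))
print(ctrl.move_l(W(11,130,96.3),rate=40,stop_force=20)); s=observe();print(s["tcp_pos"],s["contact_force"],s["time_s"])
ctrl.move_l(W(-15,130,96.3),rate=80)
ctrl.move_l(W(-15,130,200),rate=150)
ctrl.move_l(W(-180,100,220),rate=250);print(observe()["time_s"])
for n in("side","top"):
    c=imaging.camera(n);np.savez(n+"3.npz",**c);q=(pts(c)-O)@A
    m=(q[...,0]>-60)&(q[...,0]<-35)&(abs(q[...,1])<8)&(q[...,2]>120)&(q[...,2]<230);print(n,np.median(q[m][:,2]))
    m=(q[...,0]>-75)&(q[...,0]<90)&(abs(q[...,1]-130)<18)&(q[...,2]>105)&(q[...,2]<170)
    if m.sum(): print(m.sum(),np.median(q[m],0).round(1),q[m].min(0).round(1),q[m].max(0).round(1))
    if n=="side": cv2.imwrite("pics/side3.png",cv2.resize(c["image"][160:370,150:360],None,fx=2.6,fy=2.6,interpolation=cv2.INTER_CUBIC))
E
```

```text
False
False
[543.43516293 310.91953994  96.37934672] [-0.97487986 -0.41908817 -0.54205089] 16.0167
18.1583
side 128.8273744568271
344 [ 30.7 132.1 131. ] [  9.3 122.8 105.4] [ 47.8 139.3 149.5]
top 135.52292672011868
245 [ 33.9 128.4 132.2] [ 12.7 121.6 105. ] [ 51.4 137.5 147.8]
```

View pics/side3.png

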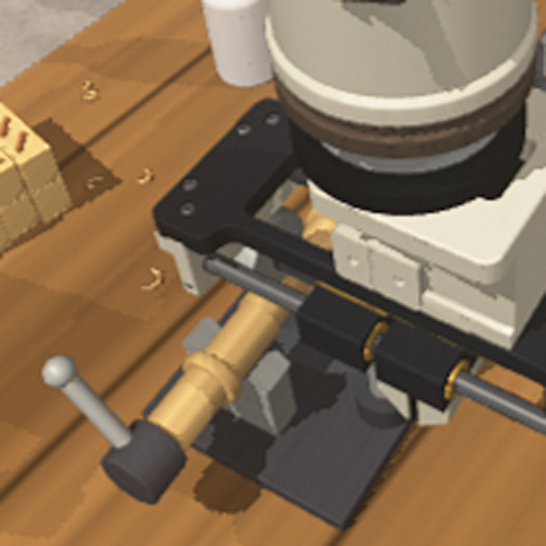

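The bar leans to the +x side at about 33° (knob centre x≈42, z≈139 in the station frame; knob at (60,370) in the crop). I push about 12 mm further and re-measure.

```bash
cat > push.py <<'E'
import sys
from h import *
from rig import ctrl,observe,imaging
x=float(sys.argv[1])
ctrl.move_l(W(-15,130,200),rate=250)
ctrl.move_l(W(-15,130,96.3),rate=150,stop_force=10)
print(ctrl.move_l(W(x,130,96.3),rate=40,stop_force=20))
ctrl.move_l(W(-15,130,96.3),rate=100)
ctrl.move_l(W(-15,130,200),rate=200)
ctrl.move_l(W(-60,260,260),rate=250);print(observe()["time_s"])
for n in("side","top"):
    c=imaging.camera(n);q=(pts(c)-O)@A
    m=(q[...,0]>-60)&(q[...,0]<-35)&(abs(q[...,1])<8)&(q[...,2]>120)&(q[...,2]<230);print(n,np.median(q[m][:,2]) if m.any() else None)
    m=(q[...,0]>-20)&(q[...,0]<90)&(abs(q[...,1]-130)<18)&(q[...,2]>98)&(q[...,2]<170)
    if m.sum():
        b=q[m];mx=b[:,0].max()-9;mz=b[:,2].max()-9;print(m.sum(),mx,mz,np.degrees(np.arctan2(mx,mz-75)))
    cv2.imwrite(f"pics/{n}_{x}.png",cv2.resize(c["image"][160:370,150:360] if n=="side" else c["image"][130:260,90:310],None,fx=2.6,fy=2.6,interpolation=cv2.INTER_CUBIC))
E
python3 push.py 23.2
```

```text
False
22.9833
side 136.62971440750448
388 48.81125407676509 132.3611062375594 40.39601789421761
top 135.1587658304037
281 51.50863986563299 132.31741092907146 41.94464212260394
```

About 41°, and the indicator is still down. One small extra push brings it to 45°, and there is time for it.

```bash
python3 push.py 28
```

```text
False
27.9
side 136.66847612087088
375 51.656464747870515 130.65499405891353 42.866090731264364
top 135.48758270397298
281 53.05463623191297 130.80905473441078 43.550638046700264
```

View pics/side_28.0.png

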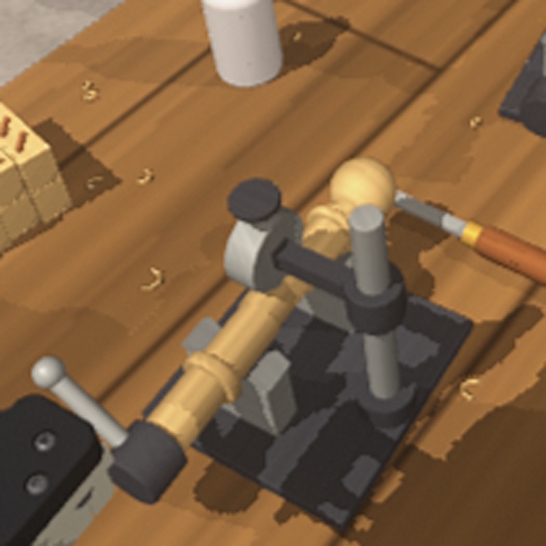

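The indicator is down at its stop, with the pad at (255,200) in the crop. The bar leans about 43–44° to +x, with the knob at (45,370). The gripper is clear of everything, so I hand in.

```bash
python3 -c "
from rig import job
print(job.job_done())"
```

```text
the job is handed in; nothing more can be done
None
```

I handed the job in at about 28 s: the ball station's indicator is down at its stop, its cross bar was then swung over to about 43–44° on the +x side, and I never went to the block station.

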